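# Open the coffee jar under the counter lamp

### The arm

A 6-joint arm with a two-finger parallel gripper is mounted at the origin on the work surface. World frame = base frame: x ahead of the robot, y to its left, z up, the work surface at z = 0. Lengths are in m, angles in rad, forces in N, time in s.
With the tool pointing down it reaches from about 0.4 to 0.825 m from the base axis. Payload 7 kg.
Tool frame: the origin (TCP) lies midway between the tips of the shut fingers; the grasp point (between the pads) lies 19 mm behind it; z points along the fingers, x is the direction in which the jaws open and shut, and the axes are right-handed (so a half turn about z gives the same grasp; the last joint's range is limited). The gripper opens to 88 mm and grips with 3 to 60 N. Pads are 19 mm wide; open, the fingers measure 130 mm over their backs; the gripper's body (78 mm by 193 mm) begins 47 mm behind the grasp point.
Start: joints at [1.606, 0.359, 0.012, 0, -1.224, -0.288], TCP at [0.169, 0.654, 0.227] pointing down, gripper open.
Joint ranges: [-3.07, 3.07], [-1.43, 2.12], [-1.02, 1.25], [-3.03, 1.67], [-3.05, -0], [-3.03, 3.03]. Speed limits (rad/s): [2.39, 2.39, 3.01, 3.14, 3.14, 3.14].

### API

Orientations are given as [roll, pitch, yaw] about the fixed x, y, z axes, in that order (R = Rz(yaw) Ry(pitch) Rx(roll)).
In Python, from station import arm, grab_frame, camera_params gives the robot as it stands.
- The arm moves only by the shell command python3 -m handwheel 'ROWS' [FORCE]. ROWS is JSON, a list that holds one entry, the list of rows, each a list of 5 numbers: the finger opening in m, from 0 to 0.0876, then the shift along the tool's x, y, z in m, then the turn about the tool's z in degrees. A call has 1 to 20 rows; each row is the pose to reach, as a shift and turn from the pose measured when the call began, along the tool's axes at that moment; what a row does not reach only later rows make up. A row lasts 1/12 s, in which the tool goes at most 41.7 mm and 7.16 degrees, less where a joint would pass 70% of its speed; a pose out of reach is approached as far as the arm can. A call with a gripper value outside its range is refused whole. The fingers move at their own pace and stop on an object; FORCE is the grip in N (left out, the last holds). Time passes only in rows, so rows that repeat a pose let the fingers close. It gives the time, the measured TCP pose, the force and the opening at its end, in the units of the state.
- arm.get_state(): the state, without advancing time (a new reading comes with each control period).
- grab_frame(name): name is "scene" or "top" or "wrist"; returns the picture (480x640x3 uint8, blue, green, red); there is no depth.
- camera_params(name): a dict with "intrinsics" (3x3 intrinsics, pixels), "R" (3x3) and "t" (3): a world point X has camera coordinates R X + t; the wrist camera has in their place "tool_from_camera" (4x4, takes a point from camera to tool coordinates, whose origin is the TCP and whose axes are the tool frame's). Camera axes: x right, y down, z forward; pixel columns grow to the right and rows downward; lengths in m; the calibration is good to about 2 mm. The wrist camera is an equidistant fisheye: a pixel r from the principal point sees the ray r / f radians off the axis. A picture is of the moment at which its call begins: read the wrist's pose just before it. camera_params takes no time and is no camera call.
- arm.job_done(): hands the job in, once; it reports no verdict.
The state is a dict: "t": time; "q": joint angles; "qd": joint speeds; "joint_efforts": joint torques, N m; "eef_pos": TCP position; "ee_rot": TCP orientation; "force": force on the tool from outside, world axes, zero at the start; "moment": the same for the moment, N m; "width": finger opening in m.
Only numpy, scipy, OpenCV 4.12 (cv2) and the standard library are available. Lean on these libraries where they do the work, as an engineer would, in place of code of your own. Each camera call takes 0.05 s, during which the arm holds its last target.

### The job

Swing the lamp arm aside, well clear of the amber jar standing in the dock, then unscrew the jar's tight red lid (anticlockwise, about a quarter turn) while the jar stays seated in the dock, and stop turning when the threads let go. Lift the lid straight up and finish still holding it level over the mouth, about 2 cm clear of it; leave everything else on the counter alone.

Things in the scene. Friction and masses are not known exactly. Their poses are not given: they have to be found in the camera images.
- dock: grey square dock fixed to the counter that braces the jar: 90 x 90 mm outside, 36 mm tall, with a square pocket 78 x 78 mm whose floor is 6 mm above the counter; origin at the centre of its underside, z up.
- jar: amber glass jar, square 76 x 76 mm body in the dock's pocket (cannot turn there but can be lifted out), 0.45 kg; origin: centre of its underside, 6 mm above the counter when seated, z up. Flat top of the body at z = 66 mm; round neck 41 mm across (48 mm over the threads); its mouth, a springy black sealing disc, at z = 107 mm lid on, 109 mm lid off.
- lid: red twelve-sided screw lid, 58 mm across flats, 22 mm tall, 0.09 kg; origin on its axis at its LOWER edge, z up; flats face its own x axis and every 30 deg from it. Screwed tight, its origin is 88 mm above the jar's origin and its x axis lies along the jar's. Unscrews anticlockwise from above, 0.5 to 0.9 N m to start, rising about 2 mm. Pulling before the threads let go lifts the jar.
- lid_mark (a point): point on the lid's top edge by the white pip, 29 mm from its axis along its own +x, 22 mm above its lower edge. Thread: three lugs in the lid under three short ramps; stiffness gone after about 40 deg of turn, threads let go after 55 to 60 deg, and after about 95 deg the lugs run into the next ramps, so 65 to 85 deg is right; then it lifts straight off.
- lamp_arm (a joint): swing of the lamp arm about its upright post (rad, positive anticlockwise from above, stops at -1.75 and 1.75); 0 points from the post towards the stand's own -x, roughly over the jar. It swings freely either way with slight friction (about 1 N at the grip) and stays where it is left.
- lamp_grip (a point): point on the black round grip pin standing up from the white lamp head at the end of the swing arm, 175 mm from the hinge axis: pin 14 mm across, rising from 188 to 238 mm above the counter, this point at 225 mm. The lamp head under it is a disc 84 mm across from 167 to 188 mm height; the arm bar is at 174 to 186 mm.
- lamp_hinge (a point): point on the upright hinge axis of the lamp arm, 225 mm above the counter; the steel post under it is 18 mm across and ends at 195 mm on a foot 84 mm across.
- cup_stack: bystander, leave alone: stack of five nested orange and yellow paper cups, 75 mm across, 110 mm tall; origin at the centre of its underside.
- filter_basket: bystander, leave alone: open steel brew basket, 120 mm across, 62 mm tall, black handle 127 mm out along its own -x; origin at the centre of its underside.
- filter_tin: bystander, leave alone: open white round tin, 104 mm across, 55 mm tall; origin at the centre of its underside.
- mug: bystander, leave alone: blue mug, 80 mm across, 90 mm tall, handle along its own +y; origin at the centre of its underside.
- sugar_jar: bystander, leave alone: round clear jar with a white lid, 72 mm across, 120 mm tall (NOT the jar to open); origin at the centre of its underside.
- syrup_tin: bystander, leave alone: steel tin with a green band, 70 mm across, 105 mm tall; origin at the centre of its underside.
- spoon: bystander, leave alone: spoon lying flat, 140 mm long; origin at the centre of its underside.
Mind the look-alikes: they are no part of the job. What is meant by the lid is not blue, and is the larger of those in its own colour.

How it is judged:
By the outcome, as a careful person would: the job done as asked, in the order asked, and still so for the second after the job is handed in, while the arm keeps its last pose, push and grip.
It also fails if it takes over 48 s, if anything falls off the work surface, if the arm or the gripper's body presses on something with over 40 N, if the wrist force passes 120 N, or if a joint passes its speed limit or range.

## Working session

There is one attempt and no reset: what is moved stays moved. The work goes in short steps, Python scripts to look and compute and a shell command to move; the robot and the scene stay as the last step left them, time stands still between calls to the robot, and variables do not carry over. Pictures are saved under pics/ and viewed, and the job is handed in when it is done.

```bash
ls; mkdir -p pics; python3 - <<'E'
from station import arm, grab_frame, camera_params
import cv2
s=arm.get_state();print({k:s[k] for k in s})
for n in("scene","top","wrist"):
    cv2.imwrite(f"pics/{n}0.png",grab_frame(n)); print(n,camera_params(n))
E
```

```text
pics
{'t': 0.0, 'q': array([ 1.60604916e+00,  3.59395997e-01,  1.10637317e-02, -3.32474723e-04,
       -1.22410531e+00, -2.88077198e-01]), 'qd': array([-0.00068084, -0.00104755,  0.0019604 , -0.00018679, -0.00087037,
        0.00042546]), 'joint_efforts': array([-9.85442566e-04, -5.82706618e+01,  2.93063271e+01,  6.99747115e+00,
        6.99141747e-03, -1.60666855e-04]), 'eef_pos': array([0.16876927, 0.65305767, 0.2256221 ]), 'ee_rot': array([-3.14142598e+00, -1.66241919e-03, -1.82373405e+00]), 'force': array([0.78187416, 0.71165413, 0.31926549]), 'moment': array([-0.01806143, -0.04088797,  0.01593307]), 'width': 0.08779748545531096}
scene {'intrinsics': array([[578.61308694,   0.        , 307.9778472 ],
       [  0.        , 578.61308694, 237.59142858],
       [  0.        ,   0.        ,   1.        ]]), 'R': array([[ 0.61685108,  0.78704706,  0.00718835],
       [ 0.68271493, -0.53049114, -0.50247336],
       [-0.39165682,  0.31485883, -0.86456281]]), 't': array([-0.33994623, -0.27559953,  1.58147972])}
top {'intrinsics': array([[475.40338294,   0.        , 316.21585084],
       [  0.        , 475.40338294, 244.56326131],
       [  0.        ,   0.        ,   1.        ]]), 'R': array([[ 0.00179045, -0.99971341,  0.02387245],
       [-0.98594899, -0.00575239, -0.1669476 ],
       [ 0.16703708, -0.02323811, -0.98567672]]), 't': array([-0.01121208,  0.52755343,  1.23956688])}
wrist {'intrinsics': array([[371.64829954,   0.        , 315.81026663],
       [  0.        , 371.64829954, 234.84195506],
       [  0.        ,   0.        ,   1.        ]]), 'tool_from_camera': array([[ 9.99999896e-01,  4.22975795e-04,  1.72876745e-04,
        -8.58856391e-04],
       [-4.52936347e-04,  9.67534487e-01,  2.52738622e-01,
        -6.73801658e-02],
       [-6.03618928e-05, -2.52738674e-01,  9.67534578e-01,
        -1.58869131e-01],
       [ 0.00000000e+00,  0.00000000e+00,  0.00000000e+00,
         1.00000000e+00]])}
```

View pics/scene0.png

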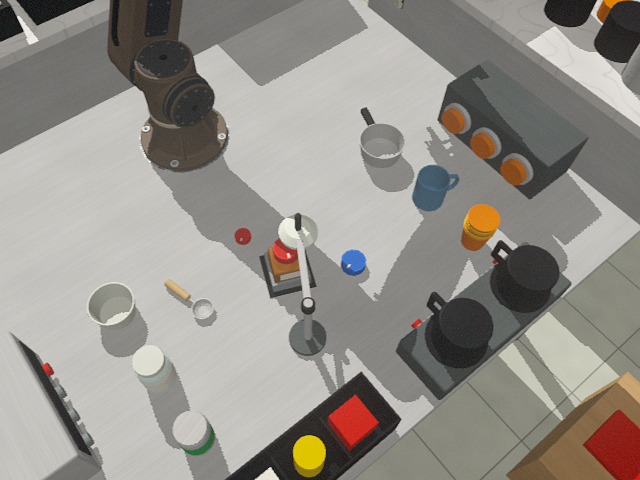

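View pics/top0.png

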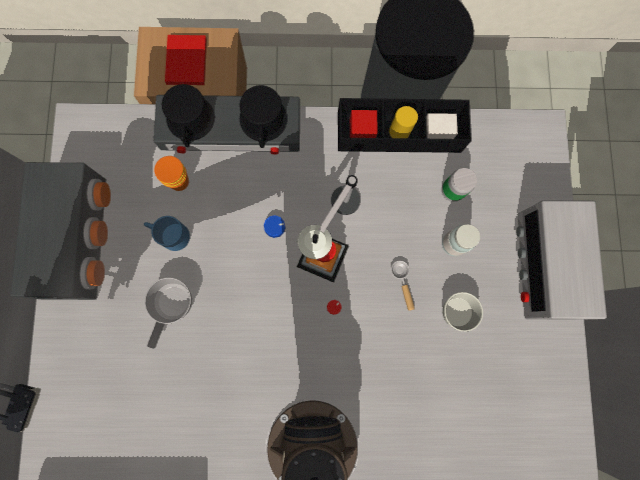

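View pics/wrist0.png

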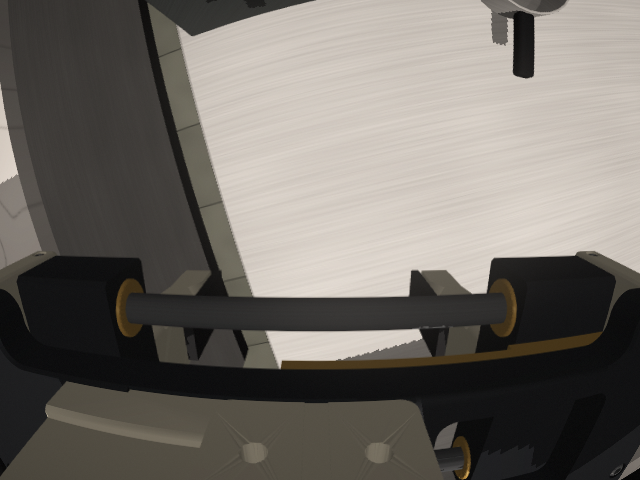

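```bash
python3 - <<'E'
import cv2
a=cv2.imread("pics/scene0.png")[200:360,220:380]; b=cv2.imread("pics/top0.png")[165:325,265:375]
cv2.imwrite("pics/crop0.png",cv2.hconcat([cv2.resize(a,(470,470),interpolation=2),cv2.resize(b,(323,470),interpolation=2)]))
E
```

```text
(no output)
```

View pics/crop0.png

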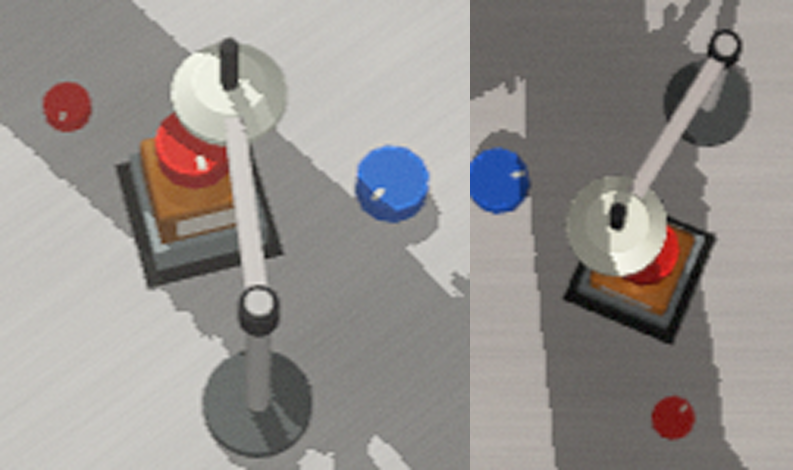

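```bash
cat >h.py <<'E'
import numpy as np
from station import arm, grab_frame, camera_params
from scipy.spatial.transform import Rotation as Ro
def ray(n,p):
    c=camera_params(n); d=np.linalg.inv(c["intrinsics"])@[*p,1.]; return -c["R"].T@c["t"], c["R"].T@d
def onz(n,p,z):
    o,d=ray(n,p); return o+d*(z-o[2])/d[2]
def tri(ps,pt):
    o1,d1=ray("scene",ps);o2,d2=ray("top",pt)
    k=np.linalg.lstsq(np.c_[d1,-d2],o2-o1,rcond=None)[0]
    a=o1+k[0]*d1;b=o2+k[1]*d2
    return (a+b)/2,np.linalg.norm(a-b)
def wray(p,pos,rot):
    c=camera_params("wrist");K=c["intrinsics"];u=(np.array(p)-[K[0,2],K[1,2]])
    r=np.hypot(*u);th=r/K[0,0];d=np.r_[u/max(r,1e-9)*np.sin(th),np.cos(th)]
    T=c["tool_from_camera"];R=Ro.from_euler("xyz",rot).as_matrix()
    return R@T[:3,3]+pos, R@T[:3,:3]@d
def wonz(p,pos,rot,z):
    o,d=wray(p,pos,rot);return o+d*(z-o[2])/d[2]
E
python3 - <<'E'
from h import *
S=lambda x,y:(x/2.9375+220-.3,y/2.9375+200-.3)
T=lambda x,y:((x-470)/2.9375+265-.3,y/2.9375+165-.3)
np.set_printoptions(precision=4,suppress=True)
print("pin",tri(S(229,44),T(619,208)),onz("scene",S(229,44),.238),onz("top",T(619,208),.238))
print("post",tri(S(258,302),T(725,46)),onz("scene",S(258,302),.195),onz("top",T(725,46),.195))
for z in(0,.036):
  for f,n,P in((S,"scene",[(120,165),(150,285),(282,253)]),(T,"top",[(565,297),(672,342),(714,237)])):
    q=[onz(n,f(*p),z) for p in P]; e=[q[1]-q[0],q[2]-q[1]]
    print(z,n,*q,[np.linalg.norm(x) for x in e],[np.degrees(np.arctan2(x[1],x[0])) for x in e],"ctr",(q[0]+q[2])/2)
print("pip",onz("scene",S(201,162),.116))
E
```

```text
pin (array([ 0.5151, -0.0018,  0.2449]), np.float64(0.0020485465127580535)) [0.512  0.0018 0.238 ] [ 0.5159 -0.0028  0.238 ]
post (array([ 0.6619, -0.0908,  0.1952]), np.float64(0.0016989015083058489)) [ 0.6622 -0.09    0.195 ] [ 0.6615 -0.0915  0.195 ]
0 scene [ 0.4294 -0.0501  0.    ] [ 0.5315 -0.0944  0.    ] [0.5737 0.0053 0.    ] [np.float64(0.11124795700480598), np.float64(0.10830118574834376)] [np.float64(-23.43846082908099), np.float64(67.03977882576166)] ctr [ 0.5015 -0.0224  0.    ]
0 top [0.4751 0.0428 0.    ] [ 0.433  -0.0581  0.    ] [ 0.5333 -0.0986  0.    ] [np.float64(0.10935123441472482), np.float64(0.10821792188702473)] [np.float64(-112.654327951719), np.float64(-21.979227250743566)] ctr [ 0.5042 -0.0279  0.    ]
0.036 scene [ 0.4466 -0.0597  0.036 ] [ 0.5457 -0.1026  0.036 ] [ 0.5867 -0.0058  0.036 ] [np.float64(0.10799522692817139), np.float64(0.10513461502018565)] [np.float64(-23.438460829081034), np.float64(67.03977882576162)] ctr [ 0.5166 -0.0328  0.036 ]
0.036 top [0.4706 0.0422 0.036 ] [ 0.4297 -0.0559  0.036 ] [ 0.5273 -0.0953  0.036 ] [np.float64(0.10634651477672472), np.float64(0.10524434306262577)] [np.float64(-112.65432795171897), np.float64(-21.979227250743595)] ctr [ 0.499  -0.0266  0.036 ]
pip [ 0.5198 -0.0318  0.116 ]
```

```bash
cat >>h.py <<'E'
def shift(target,s=None):
    s=s or arm.get_state();R=Ro.from_euler("xyz",s["ee_rot"]).as_matrix()
    return R.T@(np.array(target)-s["eef_pos"])
E
python3 - <<'E'
from h import *
np.set_printoptions(precision=4,suppress=True)
for n,p,z in [("appl corner",(103,298),.1),("appl corner up",(80,163),.1),("blue",(274,226),.02),("potL handle",(188,143),.12),("potR handle",(264,140),.12),("sugar",(465,237),.12),("syrup",(462,180),.105),("basket",(168,300),.06),("smallred",(334,307),.02)]:
    print(n,onz("top",p,z))
print(shift([.515,-.002,.27]))
s=arm.get_state(); y=s["ee_rot"][2];print(s["t"])
E
```

```text
appl corner [0.3792 0.5267 0.1   ]
appl corner up [0.7319 0.6133 0.1   ]
blue [0.5831 0.1071 0.02  ]
potL handle [0.7825 0.3287 0.12  ]
potR handle [0.793  0.1305 0.12  ]
sugar [ 0.5367 -0.3893  0.12  ]
syrup [ 0.6933 -0.3943  0.105 ]
basket [0.3767 0.3759 0.06  ]
smallred [ 0.3613 -0.058   0.02  ]
[ 0.5478 -0.4992 -0.0434]
0.15
```

Candidates for the lid are the red one on the amber jar at scene (284,250), a small red lid on the counter (243,236) and a blue lid (353,262). Other red things are the block at (353,420), the box and the knobs. The crop shows the one on the amber jar is the larger red lid, with a white pip, so that is the lid. The amber jar stands in the black-edged dock, and the lamp head partly covers it, with its pin at scene (298,215). I'll move to above the pin first.

```bash
python3 -m handwheel '[[[0.0876,0,0,-0.043,0],[0.0876,0.04,-0.036,-0.043,0],[0.0876,0.548,-0.499,-0.043,0],[0.0876,0.548,-0.499,-0.043,0],[0.0876,0.548,-0.499,-0.043,0],[0.0876,0.548,-0.499,-0.043,0],[0.0876,0.548,-0.499,-0.043,0],[0.0876,0.548,-0.499,-0.043,0],[0.0876,0.548,-0.499,-0.043,0],[0.0876,0.548,-0.499,-0.043,0],[0.0876,0.548,-0.499,-0.043,0],[0.0876,0.548,-0.499,-0.043,0],[0.0876,0.548,-0.499,-0.043,0],[0.0876,0.548,-0.499,-0.043,0],[0.0876,0.548,-0.499,-0.043,0],[0.0876,0.548,-0.499,-0.043,0],[0.0876,0.548,-0.499,-0.043,0],[0.0876,0.548,-0.499,-0.043,0],[0.0876,0.548,-0.499,-0.043,0],[0.0876,0.548,-0.499,-0.043,0]]]' 10
python3 - <<'E'
from h import *
import cv2
s=arm.get_state();print(s["q"],s["ee_rot"],shift([.515,-.002,.27]))
cv2.imwrite("pics/w1.png",grab_frame("wrist"))
E
```

```text
t: 1.82
eef_pos: [0.5163, -0.0065, 0.2689]
ee_rot: [3.141, -0.003, -1.828]
force: [1.4, 1.0, -0.3]
width: 0.0878
[ 0.36946705  0.06974204 -0.26516285  0.00207233 -1.23808657  0.94346377] [ 3.14096380e+00 -2.87344359e-03 -1.82798194e+00] [-0.00407189  0.00238492 -0.00111241]
```

View pics/w1.png

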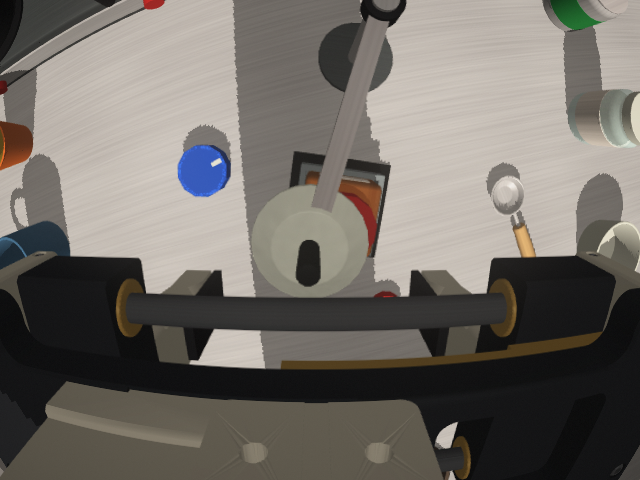

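```bash
python3 - <<'E'
from h import *
s=arm.get_state()
for p,z in [((308,280),.238),((309,244),.188),((383,5),.195),((325,205),.186)]: print(p,wonz(p,s["eef_pos"],s["ee_rot"],z))
E
```

```text
(308, 280) [0.50908214 0.0019955  0.238     ]
(309, 244) [0.51502129 0.00061318 0.188     ]
(383, 5) [ 0.6567795  -0.08547312  0.195     ]
(325, 205) [ 0.53763447 -0.01633414  0.186     ]
```

```bash
python3 - <<'E'
from h import *
print(shift([.513,.000,.206]))
E
```

```text
[-0.00423125  0.00340786  0.06282059]
```

```bash
python3 -m handwheel '[[[0.0876,-0.004,0.003,0,0],[0.0876,-0.004,0.003,0.03,0],[0.0876,-0.004,0.003,0.063,0],[0.0876,-0.004,0.003,0.063,0],[0.0876,-0.004,0.003,0.063,0],[0,-0.004,0.003,0.063,0],[0,-0.004,0.003,0.063,0],[0,-0.004,0.003,0.063,0],[0,-0.004,0.003,0.063,0],[0,-0.004,0.003,0.063,0],[0,-0.004,0.003,0.063,0],[0,-0.004,0.003,0.063,0],[0,-0.004,0.003,0.063,0],[0,-0.004,0.003,0.063,0],[0,-0.004,0.003,0.063,0]]]' 10
python3 - <<'E'
from h import *
s=arm.get_state();print(s["force"],s["width"],s["eef_pos"])
p=s["eef_pos"];R=Ro.from_euler("xyz",s["ee_rot"]).as_matrix()
h=np.array([.661,-.090]);r=p[:2]-h;print(np.hypot(*r),np.degrees(np.arctan2(r[1],r[0])))
a0=np.arctan2(r[1],r[0]);rr=np.hypot(*r)
for k in range(1,14):
    a=a0+np.radians(7.4)*k
    d=np.r_[h+rr*np.array([np.cos(a),np.sin(a)])-p[:2],0]
    print(k,(R.T@d).round(3),(p+d).round(3))
E
```

```text
t: 3.12
eef_pos: [0.5133, -0.0004, 0.2058]
ee_rot: [3.14, -0.002, -1.829]
force: [-0.4, -0.0, -0.2]
width: 0.0267
[-0.38508302 -0.046364   -0.24846293] 0.02669077061281948 [ 5.13313288e-01 -3.73085118e-04  2.05768123e-01]
0.17275516991272913 148.7476131292281
1 [0.022 0.005 0.   ] [ 0.503 -0.02   0.206]
2 [0.044 0.007 0.   ] [ 0.495 -0.041  0.206]
3 [0.066 0.006 0.   ] [ 0.49  -0.063  0.206]
4 [0.088 0.003 0.   ] [ 0.488 -0.085  0.206]
5 [ 0.11  -0.004  0.   ] [ 0.489 -0.107  0.206]
6 [ 0.13  -0.013  0.   ] [ 0.493 -0.129  0.206]
7 [ 0.149 -0.025  0.   ] [ 0.499 -0.151  0.206]
8 [ 0.166 -0.039  0.   ] [ 0.508 -0.171  0.206]
9 [ 0.182 -0.055  0.   ] [ 0.52  -0.19   0.206]
10 [ 0.195 -0.073  0.   ] [ 0.534 -0.207  0.206]
11 [ 0.205 -0.092  0.   ] [ 0.55  -0.223  0.206]
12 [ 0.214 -0.113  0.   ] [ 0.568 -0.236  0.206]
13 [ 0.219 -0.135  0.   ] [ 0.588 -0.247  0.206]
```

```bash
python3 -m handwheel '[[[0,0,0,0,0],[0,0,0,0,0],[0,0,0,0,0],[0,0,0,0,0]]]'
python3 - <<'E'
from h import *
s=arm.get_state();print(s["force"],s["width"],s["eef_pos"])
E
```

```text
t: 3.45
eef_pos: [0.5133, -0.0005, 0.2057]
ee_rot: [3.14, -0.002, -1.828]
force: [0.6, -0.5, -0.4]
width: 0.0135
[ 0.59139928 -0.46270169 -0.36067189] 0.013471088786063467 [ 5.13333670e-01 -4.52163112e-04  2.05727036e-01]
```

Holding the pin (13.5 mm opening). I'll swing the lamp anticlockwise along the arc, away from the pots.

```bash
python3 -m handwheel '[[[0,0.011,0.003,0,0],[0,0.022,0.005,0,0],[0,0.044,0.007,0,0],[0,0.066,0.006,0,0],[0,0.088,0.003,0,0],[0,0.110,-0.004,0,0],[0,0.110,-0.004,0,0]]]'
python3 - <<'E'
from h import *
s=arm.get_state();print(s["force"],s["width"])
p=s["eef_pos"];R=Ro.from_euler("xyz",s["ee_rot"]).as_matrix()
h=np.array([.661,-.090]);r=p[:2]-h;print(np.hypot(*r),np.degrees(np.arctan2(r[1],r[0])))
a0=np.arctan2(r[1],r[0]);rr=.174
for k in range(1,10):
    a=a0+np.radians(7.4)*k
    d=np.r_[h+rr*np.array([np.cos(a),np.sin(a)])-p[:2],0]
    print(k,(R.T@d).round(3),(p+d).round(3))
E
```

```text
t: 4.03
eef_pos: [0.488, -0.111, 0.206]
ee_rot: [3.139, -0.004, -1.83]
force: [-3.7, -1.3, 1.5]
width: 0.0141
[-3.66892735 -1.25833     1.49267884] 0.014055980724468148
0.174252592190088 -173.07534174641387
1 [ 0.02 -0.01  0.  ] [ 0.492 -0.133  0.206]
2 [ 0.039 -0.022  0.   ] [ 0.499 -0.154  0.206]
3 [ 0.056 -0.037  0.   ] [ 0.509 -0.175  0.206]
4 [ 0.071 -0.053  0.   ] [ 0.521 -0.194  0.206]
5 [ 0.084 -0.072  0.   ] [ 0.536 -0.211  0.206]
6 [ 0.095 -0.092  0.   ] [ 0.552 -0.226  0.206]
7 [ 0.102 -0.113  0.   ] [ 0.571 -0.239  0.206]
8 [ 0.107 -0.135  0.   ] [ 0.591 -0.249  0.206]
9 [ 0.109 -0.157  0.   ] [ 0.612 -0.257  0.206]
```

```bash
python3 -m handwheel '[[[0,0.010,-0.005,0,0],[0,0.020,-0.010,0,0],[0,0.039,-0.022,0,0],[0,0.056,-0.037,0,0],[0,0.071,-0.053,0,0],[0,0.084,-0.072,0,0],[0,0.095,-0.092,0,0],[0,0.102,-0.113,0,0],[0,0.102,-0.113,0,0],[0,0.102,-0.113,0,0]]]'
python3 -m handwheel '[[[0.03,0,0,0,0],[0.05,0,0,0,0],[0.05,0,0,0,0],[0.05,0,0,0,0],[0.0876,0,0,-0.02,0],[0.0876,0,0,-0.06,0],[0.0876,0,0,-0.06,0],[0.0876,0,0,-0.06,0]]]'
python3 - <<'E'
from h import *
import cv2
s=arm.get_state();print(s["force"],s["width"],s["eef_pos"],s["q"])
for n in("top","scene"): cv2.imwrite(f"pics/{n}2.png",grab_frame(n))
E
```

```text
t: 4.87
eef_pos: [0.5714, -0.2408, 0.206]
ee_rot: [3.139, -0.006, -1.832]
force: [-1.9, -6.2, 2.2]
width: 0.0136
t: 5.53
eef_pos: [0.5729, -0.2404, 0.269]
ee_rot: [-3.138, -0.005, -1.831]
force: [0.2, 0.9, -0.2]
width: 0.0617
[ 0.21508868  0.92172406 -0.2413074 ] 0.061655794835152704 [ 0.57293943 -0.24042597  0.26904241] [-0.07994563  0.24525869 -0.0533559   0.00583299 -1.27000511  1.38902431]
```

View pics/top2.png

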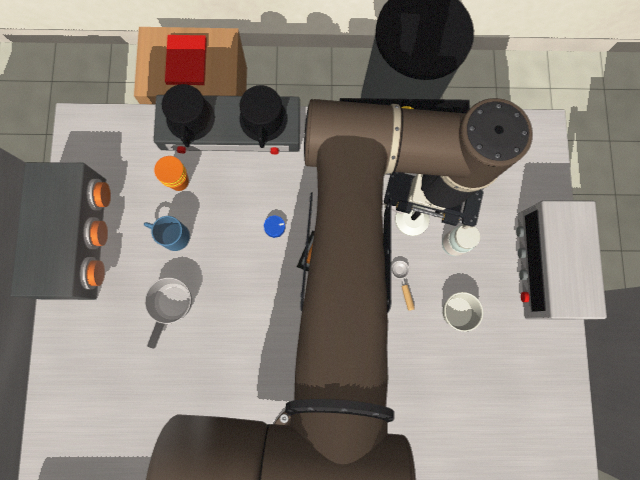

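View pics/scene2.png

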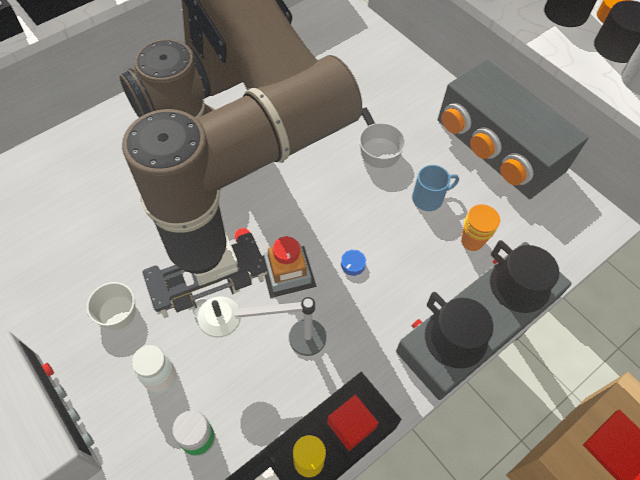

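The lamp head now stands aside at scene (217,315) and the gripper is clear above it. The jar lid shows fully at scene (286,249). I'll measure it there.

```bash
python3 - <<'E'
from h import *
import cv2
im=cv2.imread("pics/scene2.png");hsv=cv2.cvtColor(im,cv2.COLOR_BGR2HSV)
m=cv2.inRange(hsv,(0,150,60),(4,255,255))|cv2.inRange(hsv,(175,150,60),(180,255,255))
m[:, :255]=0;m[:,320:]=0;m[:220]=0;m[290:]=0
n,l,st,c=cv2.connectedComponentsWithStats(m);print(st[1:],c[1:])
c0=im[225:305,250:330];cv2.imwrite("pics/c2.png",cv2.resize(c0,(560,560),interpolation=2))
E
```

```text
[[273 236  27  28 558]] [[285.85483871 249.68100358]]
```

View pics/c2.png

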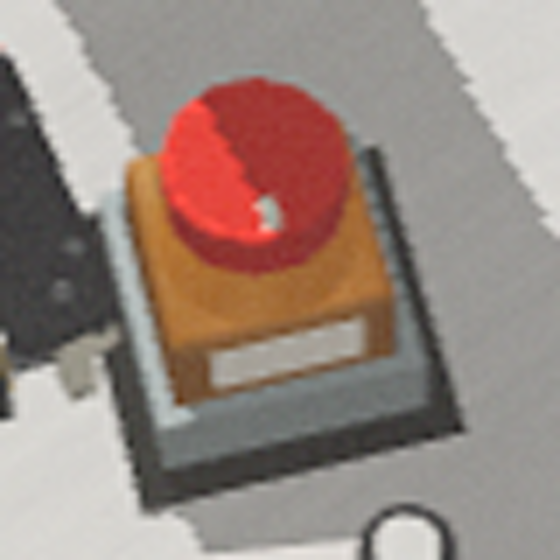

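```bash
python3 - <<'E'
from h import *
P=lambda x,y:(250+x/7-.4,225+y/7-.4)
c=onz("scene",P(256,160),.116);p=onz("scene",P(267,214),.116);print("lid",c,"pip",p,np.degrees(np.arctan2(*(p-c)[[1,0]])),np.linalg.norm(p-c))
a,b=onz("scene",P(147,510),.0),onz("scene",P(463,430),.0);e=b-a;print(a,b,np.linalg.norm(e),np.degrees(np.arctan2(e[1],e[0]))-90)
a,b=onz("scene",P(165,347),.072),onz("scene",P(392,292),.072);e=b-a;print(a,b,np.linalg.norm(e),np.degrees(np.arctan2(e[1],e[0]))-90)
print(shift([.503,-.024,.27]))
E
```

```text
lid [ 0.50231992 -0.02397244  0.116     ] pip [ 0.51988551 -0.03290271  0.116     ] -26.94858063918501 0.0197053277158171
[ 5.32721612e-01 -9.57998669e-02 -2.22044605e-16] [0.57416727 0.00507931 0.        ] 0.10906122677973865 -22.335043349425845
[ 0.51877858 -0.07412922  0.072     ] [ 0.5477016 -0.0047993  0.072    ] 0.07512109261106129 -22.644890644427974
[-0.19111345  0.1217426  -0.00475464]
```

```bash
python3 -m handwheel '[[[0.0876,-0.04,0.025,-0.005,0],[0.0876,-0.191,0.122,-0.005,7.7],[0.0876,-0.191,0.122,-0.005,7.7],[0.0876,-0.191,0.122,-0.005,7.7],[0.0876,-0.191,0.122,-0.005,7.7],[0.0876,-0.191,0.122,-0.005,7.7],[0.0876,-0.191,0.122,-0.005,7.7],[0.0876,-0.191,0.122,-0.005,7.7],[0.0876,-0.191,0.122,-0.005,7.7],[0.0876,-0.191,0.122,-0.005,7.7]]]'
python3 - <<'E'
from h import *
import cv2
s=arm.get_state();print(np.degrees(s["ee_rot"]),s["q"])
im=grab_frame("wrist");cv2.imwrite("pics/w3.png",im)
E
```

```text
t: 6.47
eef_pos: [0.5027, -0.0247, 0.2697]
ee_rot: [3.139, -0.006, -1.966]
force: [0.0, 0.1, 0.1]
width: 0.0877
[ 179.87400891   -0.34529527 -112.66129835] [ 0.34435349  0.04820393 -0.28699585  0.00313718 -1.24128517  0.82989837]
```

View pics/w3.png

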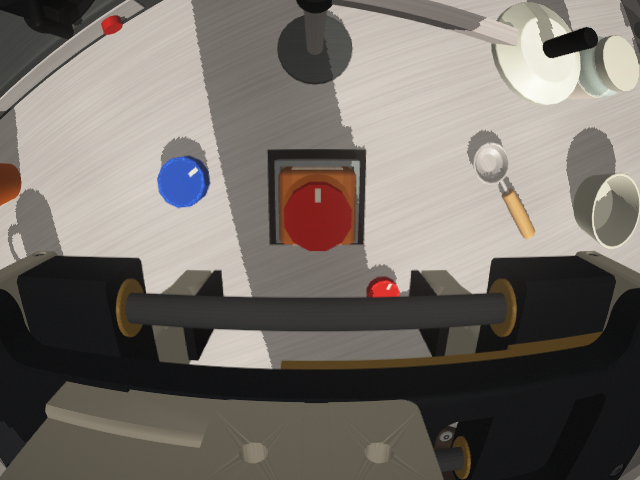

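The wrist view shows the dock edges square to the jaws. The lid is centred at about (318,216) with its pip up at (318,195), and the lamp is far off at (540,50).

```bash
python3 - <<'E'
from h import *
import cv2
im=cv2.imread("pics/w3.png");hsv=cv2.cvtColor(im,cv2.COLOR_BGR2HSV)
m=cv2.inRange(hsv,(0,180,60),(4,255,255))|cv2.inRange(hsv,(175,180,60),(180,255,255))
m[:170]=0;m[255:]=0;m[:,:270]=0;m[:,362:]=0
n,l,st,c=cv2.connectedComponentsWithStats(m);i=1+np.argmax(st[1:,4]);print(st[i],c[i])
cs=max(cv2.findContours(m,0,2)[0],key=cv2.contourArea)[:,0,:]
s=arm.get_state();pts=np.array([wonz(p,s["eef_pos"],s["ee_rot"],.116)[:2] for p in cs])
print(cv2.minEnclosingCircle(pts.astype(np.float32)), wonz((318,197),s["eef_pos"],s["ee_rot"],.116))
ctr=cv2.minEnclosingCircle(pts.astype(np.float32))[0]
print(shift([*ctr,.087]),shift([.5025,-.024,.087]))
q=[wonz(p,s["eef_pos"],s["ee_rot"],0)[:2] for p in((268,150),(365,150),(364,244),(270,244))];print(q,np.mean(q,0))
E
```

```text
[ 284  182   68   69 3562] [317.16872544 216.74592925]
((0.5035404562950134, -0.026611298322677612), 0.030839836224913597) [ 0.5190489  -0.03383536  0.116     ]
[ 0.00024942 -0.00181569  0.18271792] [-1.75841273e-03  1.51536072e-04  1.82710138e-01]
[array([0.57483284, 0.00362628]), array([ 0.5318742 , -0.09928643]), array([ 0.42752433, -0.0574596 ]), array([0.47142577, 0.04713923])] [ 0.50141428 -0.02649513]
```

```bash
python3 -m handwheel '[[[0.0876,0,-0.001,0.03,0],[0.0876,0,-0.001,0.07,0],[0.0876,0,-0.001,0.10,0],[0.0876,0,-0.001,0.13,0],[0.0876,0,-0.001,0.155,0],[0.0876,0,-0.001,0.17,0],[0.0876,0,-0.001,0.182,0],[0.0876,0,-0.001,0.182,0],[0.0876,0,-0.001,0.182,0]]]' 8
python3 -m handwheel '[[[0.05,0,0,0,0],[0.05,0,0,0,0],[0.05,0,0,0,0],[0.05,0,0,0,0],[0.05,0,0,0,0],[0.05,0,0,0,0],[0.05,0,0,0,0]]]' 8
python3 - <<'E'
from h import *
import cv2
s=arm.get_state();print(np.degrees(s["ee_rot"]),s["force"],s["moment"])
cv2.imwrite("pics/s4.png",grab_frame("scene")[150:390,180:500])
cv2.imwrite("pics/w4.png",grab_frame("wrist"))
E
```

```text
t: 7.27
eef_pos: [0.5026, -0.027, 0.0871]
ee_rot: [3.138, -0.008, -1.968]
force: [0.8, -0.2, -0.9]
width: 0.0879
t: 7.85
eef_pos: [0.5028, -0.0271, 0.0876]
ee_rot: [3.138, -0.008, -1.968]
force: [-0.6, -2.3, 4.1]
width: 0.058
[ 179.82013118   -0.43337235 -112.74469123] [-0.59777707 -2.32698629  4.12960549] [-0.58322911  0.20738511 -0.07304096]
```

View pics/s4.png

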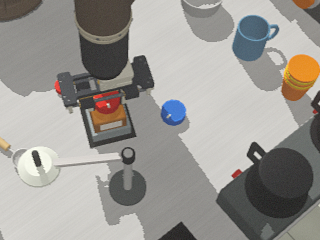

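View pics/w4.png

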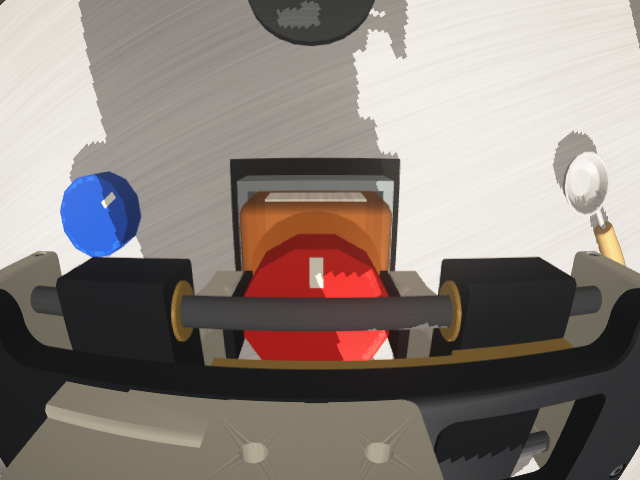

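```bash
python3 -m handwheel '[[[0.05,0,0,0,0],[0.05,0,0,0,0],[0.05,0,0,0,0],[0.05,0,0,0,0]]]' 60
python3 -m handwheel '[[[0.05,0,0,0,-3],[0.05,0,0,-0.0002,-6],[0.05,0,0,-0.0003,-9],[0.05,0,0,-0.0004,-12],[0.05,0,0,-0.0005,-15],[0.05,0,0,-0.0005,-15]]]'
python3 - <<'E'
from h import *
import cv2
s=arm.get_state();print(np.degrees(s["ee_rot"]),s["force"],s["moment"])
cv2.imwrite("pics/w5.png",grab_frame("wrist"))
E
```

```text
t: 8.28
eef_pos: [0.5028, -0.0271, 0.0876]
ee_rot: [3.138, -0.008, -1.968]
force: [-0.6, -1.6, 3.9]
width: 0.0575
t: 8.78
eef_pos: [0.5029, -0.027, 0.0882]
ee_rot: [3.137, -0.006, -1.704]
force: [-2.4, 1.0, 4.2]
width: 0.0574
[179.71978363  -0.3566808  -97.62352243] [-2.44236101  1.00118511  4.16393635] [0.36516028 0.52224976 0.11435795]
```

View pics/w5.png

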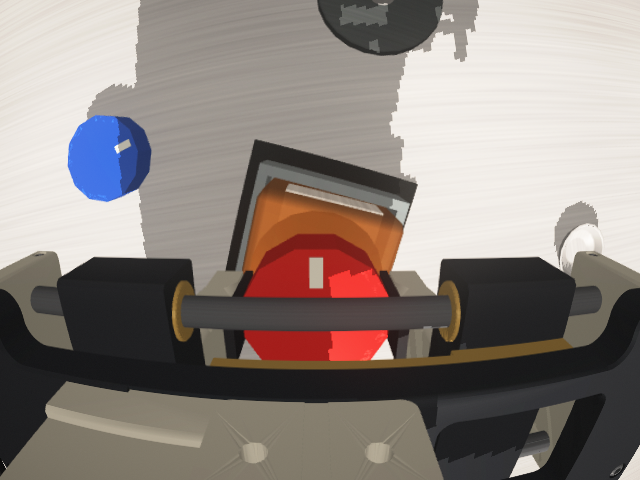

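The pip keeps its place in the jaws while the dock and jar appear turned by 15°, so the lid turns and the jar stays put. I'll continue the turn.

```bash
python3 -m handwheel '[[[0.05,0,0,-0.0001,-4],[0.05,0,0,-0.0003,-8],[0.05,0,0,-0.0005,-12],[0.05,0,0,-0.0006,-16],[0.05,0,0,-0.0008,-20],[0.05,0,0,-0.001,-25],[0.05,0,0,-0.0012,-30],[0.05,0,0,-0.0014,-35],[0.05,0,0,-0.0014,-35]]]'
python3 - <<'E'
from h import *
s=arm.get_state();print(np.degrees(s["ee_rot"]),s["force"],s["moment"],s["q"])
E
```

```text
t: 9.58
eef_pos: [0.5026, -0.0268, 0.0891]
ee_rot: [3.133, -0.002, -1.093]
force: [-0.5, -1.3, -1.5]
width: 0.0576
[ 1.79524913e+02 -1.11980675e-01 -6.26427187e+01] [-0.50082743 -1.30577067 -1.50752368] [-0.31249843 -0.06346821  0.05304842] [ 0.34021187  0.21993337 -0.54009343  0.00420469 -0.81872039  1.70516632]
```

```bash
python3 -m handwheel '[[[0.05,0,0,-0.0001,-4],[0.05,0,0,-0.0002,-8],[0.05,0,0,-0.0003,-12],[0.05,0,0,-0.0003,-16],[0.05,0,0,-0.0003,-20],[0.05,0,0,-0.0003,-25],[0.05,0,0,-0.0003,-25],[0.05,0,0,-0.0003,-25]]]'
python3 - <<'E'
from h import *
import cv2
s=arm.get_state();print(np.degrees(s["ee_rot"]),s["force"],s["moment"],s["q"])
cv2.imwrite("pics/w6.png",grab_frame("wrist"))
E
```

```text
t: 10.25
eef_pos: [0.5025, -0.0267, 0.0891]
ee_rot: [3.133, 0.002, -0.662]
force: [0.5, 0.6, -1.0]
width: 0.0577
[ 1.79512563e+02  1.10026549e-01 -3.79451567e+01] [ 0.51795326  0.59833405 -0.9519177 ] [-0.02577964 -0.13821767  0.01323653] [ 0.34031839  0.21982535 -0.53997598  0.00405072 -0.81920304  2.13623652]
```

View pics/w6.png

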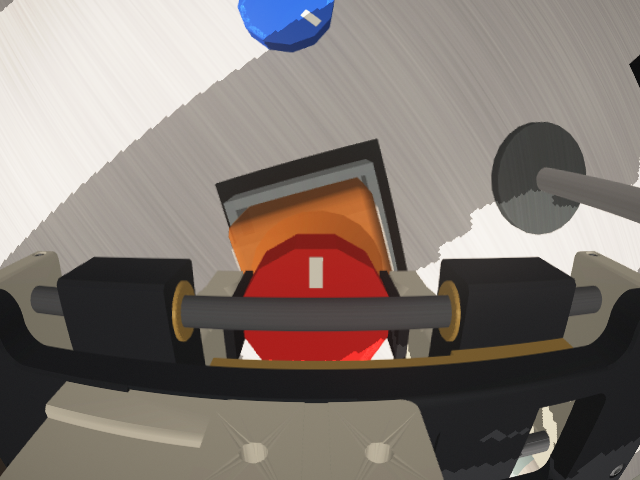

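The lid has turned 74.8°, the moment is near zero and the jar is still seated. I'll lift a little first to check the load.

```bash
python3 -m handwheel '[[[0.05,0,0,-0.002,0],[0.05,0,0,-0.004,0],[0.05,0,0,-0.006,0],[0.05,0,0,-0.008,0],[0.05,0,0,-0.008,0],[0.05,0,0,-0.008,0]]]'
python3 - <<'E'
from h import *
import cv2
s=arm.get_state();print(np.degrees(s["ee_rot"]),s["force"],s["moment"])
cv2.imwrite("pics/w7.png",grab_frame("wrist"))
E
```

```text
t: 10.8
eef_pos: [0.5027, -0.0267, 0.0974]
ee_rot: [3.134, 0.002, -0.662]
force: [0.4, 0.3, -0.7]
width: 0.0578
[ 1.79541865e+02  9.16290452e-02 -3.79540068e+01] [ 0.35541347  0.3143206  -0.68677875] [-0.01271011 -0.03915629  0.01609322]
```

View pics/w7.png

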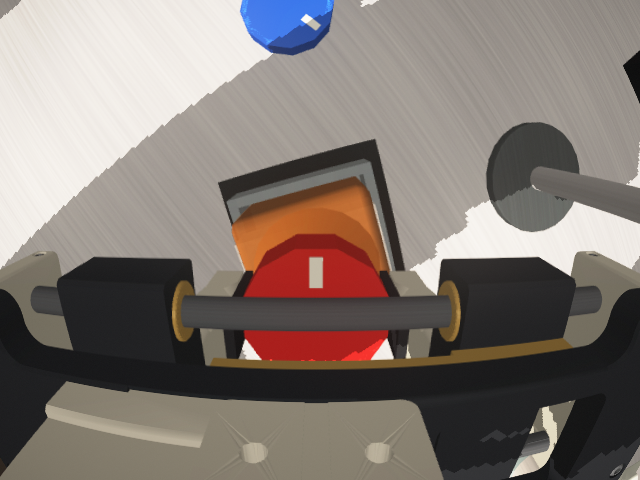

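Load is −0.7 N, so only the lid has come up. I'll lift the rest, 31 mm, to reach 2 cm clear.

```bash
python3 -m handwheel '[[[0.05,0,0,-0.004,0],[0.05,0,0,-0.009,0],[0.05,0,0,-0.014,0],[0.05,0,0,-0.019,0],[0.05,0,0,-0.024,0],[0.05,0,0,-0.028,0],[0.05,0,0,-0.031,0],[0.05,0,0,-0.031,0],[0.05,0,0,-0.031,0],[0.05,0,0,-0.031,0],[0.05,0,0,-0.031,0],[0.05,0,0,-0.031,0]]]'
python3 - <<'E'
from h import *
import cv2
s=arm.get_state();print(np.degrees(s["ee_rot"]),s["force"],s["moment"])
im=grab_frame("scene");cv2.imwrite("pics/s8f.png",im);cv2.imwrite("pics/s8.png",cv2.resize(im[180:350,190:370],None,fx=3.5,fy=3.5,interpolation=2)[:,:])
cv2.imwrite("pics/w8.png",grab_frame("wrist"))
E
```

```text
t: 11.85
eef_pos: [0.5026, -0.0266, 0.128]
ee_rot: [3.133, 0.002, -0.662]
force: [-0.1, -0.1, -0.5]
width: 0.0576
[ 1.79501161e+02  1.20128967e-01 -3.79522557e+01] [-0.08465686 -0.06329363 -0.48410779] [-0.04972281 -0.11958916  0.0258022 ]
```

View pics/s8.png

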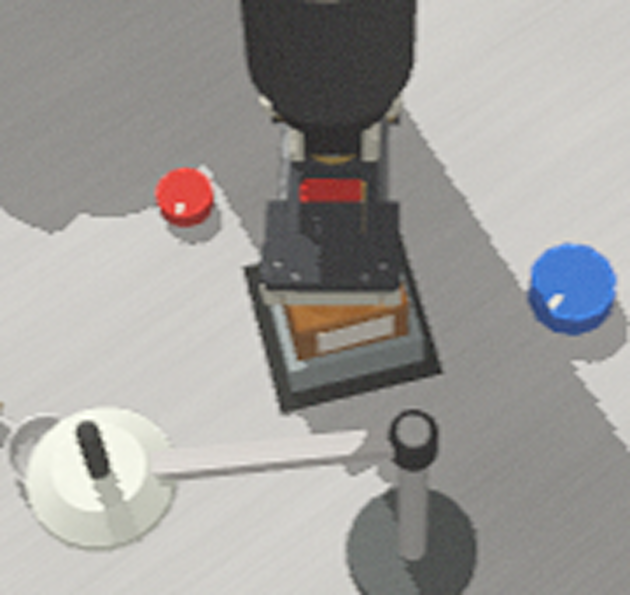

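View pics/w8.png

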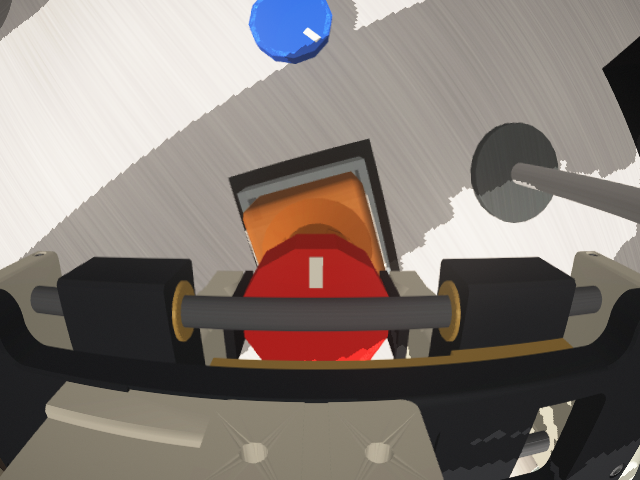

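The scene crop shows the jar's label at about scene (291,275), where it was before the lift, so the jar is seated. The lid is held in the jaws, with the pip still at wrist (316,272), and the lamp stands aside. Handing in.

```bash
python3 - <<'E'
from h import *
s=arm.get_state();print(s["t"],abs(s["qd"]).max(),s["eef_pos"],s["width"])
arm.job_done()
E
```

```text
11.95 0.0008829901645458803 [ 0.50262044 -0.0265656   0.12805001] 0.05772823968132885
the job is handed in; nothing more can be done
```

The lid is off the amber jar and still held level over its mouth. The job was handed in at about 12 s of the 48 s allowed; no verdict is reported.

- **Lamp:** I swung the arm about 90° anticlockwise by its pin. Its head is now roughly 0.23 m from the jar.
- **Lid:** I gripped it on two opposite flats at 60 N and turned it 74.8° anticlockwise. By then the twisting moment was near zero, so I stopped and lifted straight up.

My last checks:

- **Load:** during the lift the load was under 1 N, which is the lid's weight alone.
- **Jar and dock:** the jar's label stayed at the same place in the scene picture, so the jar is still seated in the dock.
- **Clearance:** from the arm's height, the lid's lower edge is about 19 mm above the mouth. I could not see this gap directly in a picture.
- **Level:** the tool is within about 0.5° of level.
- **Bystanders:** I touched none of them and none looked moved, but I did not measure each one afterwards.

No check failed. My camera estimates of the lid's centre differed by 2 to 3 mm, but the jaws closed on the full 58 mm flats with little side force.

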